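# Feed a hammer head through the sprung flap of a shot-blast machine

## Task

Lay the steel hammer head lengthwise in the feed tray of the small shot-blast machine and push it, flat on the chute floor, through the sprung swing flap (not over it) until it presses with about 10 newtons on the sprung stop hidden under the hood; be gentle, as well over that bends the stop. Then take the fingers out so that the flap swings shut behind the head, and leave the other things on the bench where they lie.

Things in the scene. Friction and masses are not known exactly. Their poses are not given: they have to be found in the camera images.
- head: The double-faced hammer head, bare steel, a bar 100 mm long (its x axis) with an upright oblong eye hole through the middle; 32 mm high; 34 mm wide (y) over the middle 44 mm of its length, necked to 26 mm beside that, and 32 mm wide at the two flat square end faces. No handle. About 0.5 to 0.8 kg. Origin: centre of its underside. Either end may go first.
- blaster: Fixed grey bench shot-blast machine with feed chute. Origin: on the bench under the middle of the flap's plane (the mouth). x axis = feed direction, level, into the machine; z up; y to the left of the feed. Chute floor: 12 mm above the bench, 130 mm wide, from x = -160 mm inwards. From x = 240 mm on stands the housing, 145 mm high, 240 mm wide.
- tray (a point): Centre of the open feed tray on the chute floor, at x = -105 mm of the machine, same axes. The tray is flat, without walls, from x = -160 to -50 mm; from -50 to 0 mm a funnel with walls 40 mm high narrows from 104 to 46 mm inner width. Pushing the head along the floor takes about 2 to 6 N.
- channel (a point): Chute floor inside the flap, at x = 65 mm of the machine, same axes. From x = 0 to 130 mm: open-topped channel, inner wall faces at y = -27 and +23 mm, walls 40 mm high over the floor; closed fingers fit in from above. From 130 to 240 mm it runs on under a hood whose top is 62 mm above the bench.
- flap (a joint): Angle of the sprung swing flap, a steel leaf 46 mm wide, 36 mm high, upright hinge at x = 0, y = -24 mm of the machine. 0 = shut across the mouth; grows to 1.55 swinging inwards only. Adds up to about 10 N while the head's front end goes from x = 0 to 40 mm. Its spring shuts it once nothing stands within 50 mm inside the mouth.
- stop: Fixed mount of the sprung stop, hidden under the hood; origin on the chute floor at x = 233 mm of the machine. Its rubber pad is set differently every time and found only by feel: the head meets it with its rear end somewhere at x = 61 to 103 mm. It gives 0.25 mm per N; it wants about 10 N (at least 3) for a moment, beyond the sliding friction; over 18 N bends it. It may push the head back a bit.
- drift: Bystander: steel tapered drift standing on its foot, 44 mm across, 75 mm high; origin centre of underside.
- swage: Bystander: plain steel round block, 48 mm diameter, 45 mm high; origin centre of underside.
- collar: Bystander: flat steel ring, 60 mm outside, 34 mm inside, 14 mm high, lying on the far side of the tray; origin centre of underside.
Not all that is in view belongs to the job. Leave any blue or red look-alike of the head alone.

How it is judged:
On the way, in this order (a step that is already met when the one before it is completed fails the run):
1. the head lies flat on the chute floor, lengthwise in the mouth, and holds the flap open (over 0.4 rad) with its front end (value of joint flap above 0.4 rad and x of head in the frame of blaster between -0.045 and 0.045 m and z of head in the frame of blaster below 0.017 m and angle between the x axis of head and the x axis of blaster, either way round below 0.3 rad), for 0.1 s.
2. the head, wholly past the flap, presses on the stop with more than 3 N (contact force between head and stop above 3 N and x of head in the frame of blaster above 0.1 m and z of head in the frame of blaster below 0.017 m), for 0.2 s.
At the end, for the whole second after the job is handed in: The head rests flat on the chute floor inside the machine, lengthwise (within 0.2 rad), its centre over 103 mm past the mouth (rear end over 53 mm), and the flap has swung shut (below 0.06 rad) (x of head in the frame of blaster above 0.103 m and z of head in the frame of blaster below 0.017 m and angle between the x axis of head and the x axis of blaster, either way round below 0.2 rad and value of joint flap below 0.06 rad and linear speed of head below 0.01 m/s); the robot touches nothing.
It fails at once if the stop is pressed with more than 18 N (contact force between head and stop above 18 N).
It fails at once if the drift is moved by more than 20 mm (distance of drift from where it was at the start of the episode above 0.02 m).
It fails at once if the swage is moved by more than 20 mm (distance of swage from where it was at the start of the episode above 0.02 m).
It fails at once if the collar is moved by more than 20 mm (distance of collar from where it was at the start of the episode above 0.02 m).
It also fails if it takes over 72 s, if anything falls off the work surface, if the arm or the gripper's body presses on something with over 40 N, if the wrist force passes 120 N, or if a joint passes its speed limit or range.

## Robot

A 7-joint arm with a two-finger parallel gripper is mounted at the origin on the work surface. World frame = base frame: x ahead of the robot, y to its left, z up, the work surface at z = 0. Lengths are in m, angles in rad, forces in N, time in s.
With the tool pointing down it reaches from about 0.4 to 0.85 m from the base axis. Payload 4.4 kg.
Tool frame: the origin (TCP) lies midway between the tips of the shut fingers; the grasp point (between the pads) lies 19 mm behind it (bot.pinch_z is the distance from the TCP to the grasp point, in m); z points along the fingers, y is the direction in which the jaws open and shut (so a half turn about z gives the same grasp; the last joint's range is limited). The gripper opens to 94 mm and grips with 3 to 60 N. Pads are 16 mm wide; open, the fingers measure 119 mm over their backs; the gripper's body (75 mm by 177 mm) begins 78 mm behind the grasp point.
Start: joints at [-1.321, 0.628, 0.038, 1.517, -0.027, 0.996, -0.02], TCP at [0.202, 0.618, 0.205] pointing down, gripper open.
Joint ranges: [-3.06, 3.06], [-0.37, 2.12], [-1.25, 1.32], [0.18, 2.47], [-1.1, 4.24], [0.23, 1.98], [-2.94, 2.94]. Speed limits (rad/s): [2.57, 2.57, 3.14, 3.14, 3.14, 3.14, 3.14].

## Interface

Orientations are given as [roll, pitch, yaw] about the fixed x, y, z axes, in that order (R = Rz(yaw) Ry(pitch) Rx(roll)).
In Python, from station import bot, cams gives the robot as it stands.
- The arm moves only by the tool arm_command, never from a script. Its argument "commands" is a list that holds one entry, the list of rows, each a list of 4 numbers: the shift along the tool's x, y, z in mm, then the turn about the tool's z in rad. In form: [[[tx, ty, tz, twist], ...]]. A call has 1 to 20 rows; each row is the pose to reach, as a shift and turn from the pose measured when the call began, along the tool's axes at that moment; what a row does not reach only later rows make up. A row lasts 1/10 s, in which the tool goes at most 50 mm and 8.59 degrees, less where a joint would pass 70% of its speed; a pose out of reach is approached as far as the arm can. A call with a gripper value outside its range is refused whole. "gripper" is the finger opening in mm, from 0 to 94, set as the call begins (left out, the last holds). The fingers move at their own pace and stop on an object; "newtons" is the grip in N (left out, the last holds). Time passes only in rows, so rows that repeat a pose let the fingers close. It gives the time, the measured TCP pose, the force and the opening at its end, in the units of the state.
- bot.state(): the state, without advancing time (a new reading comes with each control period).
- cams.read_camera(name): name is "scene" or "top"; returns the picture (384x512x3 uint8, red, green, blue); there is no depth.
- cams.camera_params(name): a dict with "K" (3x3 intrinsics, pixels), "pose" (4x4, takes a point from camera to world coordinates). Camera axes: x right, y down, z forward; pixel columns grow to the right and rows downward; lengths in m; the calibration is good to about 2 mm. A picture is of the moment at which its call begins. camera_params takes no time and is no camera call.
- bot.sign_off(): hands the job in, once; it reports no verdict.
The state is a dict: "clock": time; "qpos": joint angles; "qvel": joint speeds; "joint_torque": joint torques, N m; "eef_pos": TCP position; "eef_rot": TCP orientation; "wrist_force": force on the tool from outside, world axes, zero at the start; "torque": the same for the moment, N m; "opening": finger opening in m.
Only numpy, scipy, OpenCV 4.12 (cv2) and the standard library are available. Lean on these libraries where they do the work, as an engineer would, in place of code of your own. Each camera call takes 0.05 s, during which the arm holds its last target.

## Working session

There is one attempt and no reset: what is moved stays moved. The work goes in short steps, Python scripts to look and compute and a tool call to move; the robot and the scene stay as the last step left them, time stands still between calls to the robot, and variables do not carry over. Pictures are saved under pics/ and viewed, and the job is handed in when it is done.

Besides the shell and the picture viewer there is one more tool, called after "Request:" by a JSON object that holds its "name" and its "arguments", one argument or row to a line. arm_command: Moves the arm, as the interface text tells. Its arguments: {"type":"object","properties":{"commands":{"type":"array","items":{"type":"array","items":{"type":"array","items":{"type":"number"}}}},"gripper":{"type":"number"},"newtons":{"type":"number"}},"required":["commands"]}

```bash
mkdir -p pics; ls; python3 - <<'E'
from station import bot,cams
import cv2
for n in("scene","top"):
    im=cams.read_camera(n); cv2.imwrite(f"pics/{n}0.png",im[:,:,::-1])
    p=cams.camera_params(n); print(n,p["K"],p["pose"])
print(bot.state()); print(bot.pinch_z)
E
```

```text
pics
scene [[355.39157278   0.         251.28741267]
 [  0.         355.39157278 190.01992894]
 [  0.           0.           1.        ]] [[ 0.78740673  0.31866464 -0.52767745  1.04150414]
 [ 0.6162479  -0.42794833  0.66113444 -0.67726172]
 [-0.01513852 -0.84576183 -0.53334581  0.54338684]
 [ 0.          0.          0.          1.        ]]
top [[410.3821108    0.         253.37712941]
 [  0.         410.3821108  193.90961207]
 [  0.           0.           1.        ]] [[ 0.00482798 -0.98343997  0.18116984  0.36201694]
 [-0.9997613  -0.00860751 -0.02008142 -0.0420914 ]
 [ 0.02130829 -0.18102964 -0.98324678  1.16795327]
 [ 0.          0.          0.          1.        ]]
{'clock': 0.1, 'qpos': array([-1.32077206,  0.6292122 ,  0.03844721,  1.51823133, -0.0269954 ,
        0.9963058 , -0.02000445]), 'qvel': array([ 0.0009987 , -0.00153792, -0.00167777, -0.00207036,  0.00015679,
        0.00114233, -0.00094879]), 'joint_torque': array([ 3.28579685e-03, -5.50785255e+01,  1.14747338e+00, -1.87116051e+01,
       -5.21993847e-02,  1.92865462e-02,  3.70337762e-05]), 'eef_pos': array([0.20168283, 0.61730908, 0.20468471]), 'eef_rot': array([-3.13995402e+00,  1.87027322e-05,  2.82576531e+00]), 'wrist_force': array([-0.07205658,  0.10021462, -0.31506719]), 'torque': array([-0.0411808 ,  0.01433622, -0.00821494]), 'opening': 0.09403138519649751}
0.0188
```

View pics/scene0.png

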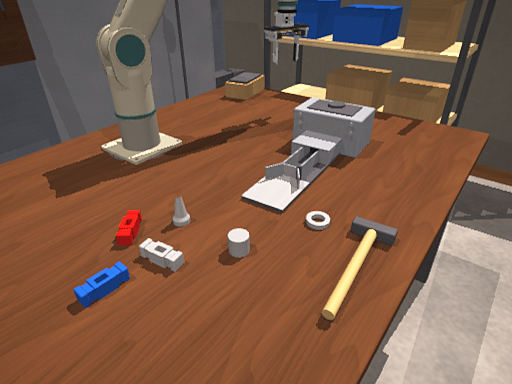

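View pics/top0.png

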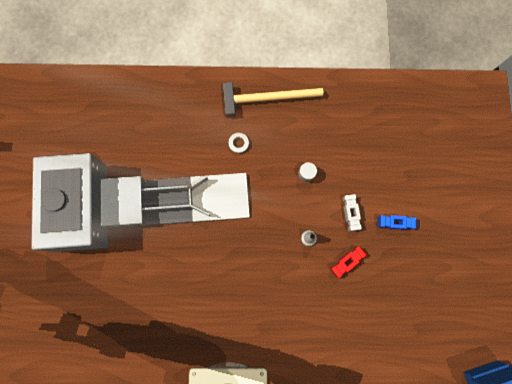

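Head candidates (top view): bare-steel bar (352,213), blue look-alike (397,222), red look-alike (349,262), and the handled hammer (230,98). I choose the bare-steel one. Next, a close crop.

```bash
python3 - <<'E'
import cv2,numpy as np
a=cv2.imread("pics/top0.png")
c=cv2.resize(a[175:285,290:430],None,fx=5,fy=5,interpolation=cv2.INTER_CUBIC); cv2.imwrite("pics/crop_head.png",c)
c=cv2.resize(a[140:260,90:255],None,fx=4.8,fy=4.8,interpolation=cv2.INTER_CUBIC); cv2.imwrite("pics/crop_mach.png",c)
E
```

```text
(no output)
```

View pics/crop_head.png

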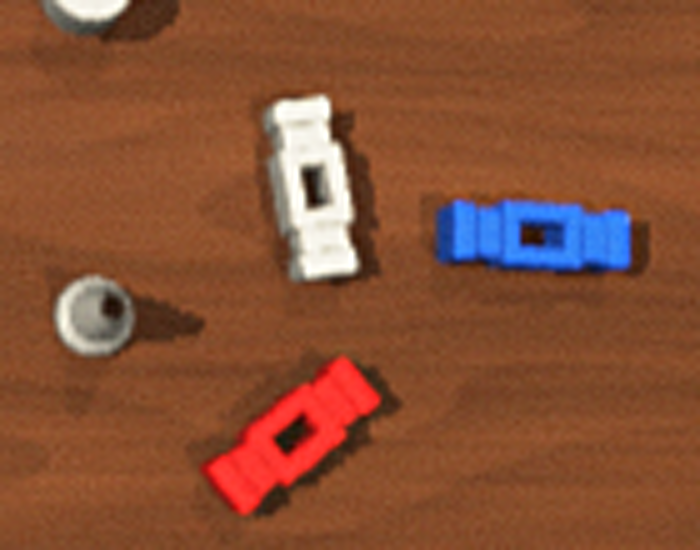

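View pics/crop_mach.png

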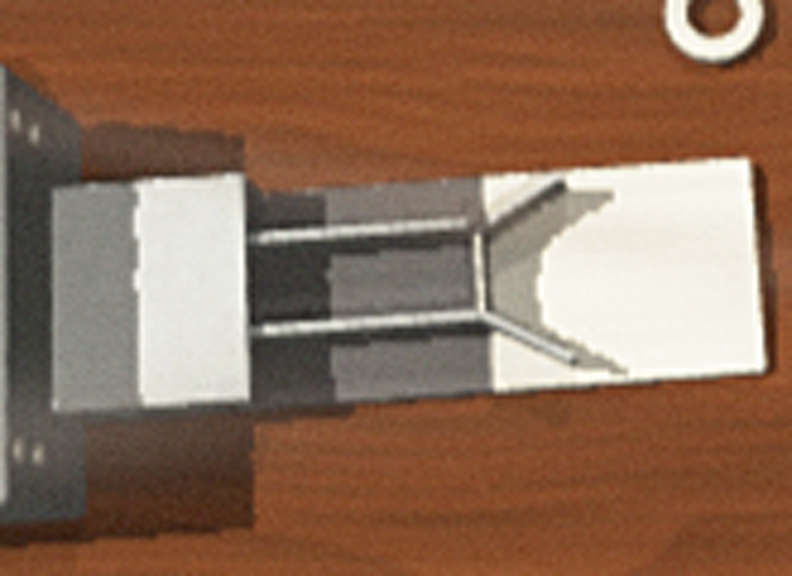

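Crop confirms: white/bare-steel bar with eye at about pixel (353,212) is the head. The machine's flap is at about (190,197), with the tray corners at about (246.5,173) and (250,217.5). Now I fit poses.

```bash
cat > h.py <<'E'
import numpy as np,cv2
from station import bot,cams
def proj(n,P):
    p=cams.camera_params(n);T=np.linalg.inv(p["pose"]);q=np.atleast_2d(P)@T[:3,:3].T+T[:3,3]
    q=q@np.asarray(p["K"]).T; return q[:,:2]/q[:,2:]
def ray(n,uv,z):
    p=cams.camera_params(n);d=p["pose"][:3,:3]@np.linalg.inv(p["K"])@np.array([uv[0],uv[1],1.]);o=p["pose"][:3,3]
    return o+d*(z-o[2])/d[2]
def place(pose,P):
    x,y,a=pose;P=np.atleast_2d(np.asarray(P,float));c,s=np.cos(a),np.sin(a)
    return np.c_[x+c*P[:,0]-s*P[:,1],y+s*P[:,0]+c*P[:,1],P[:,2]]
def headpoly(w=1):
    xs=[-50,-36,-36,-22,-22,22,22,36,36,50]
    ws=[16,16,13,13,17,17,13,13,16,16]
    u=[(x,y) for x,y in zip(xs,ws)];return np.array(u+[(x,-y) for x,y in u[::-1]])/1000.
def sil(n,pose,shape=(384,512),z0=0,S=4):
    pl=headpoly();m=np.zeros((shape[0]*S,shape[1]*S),np.uint8)
    for z in np.linspace(z0,z0+.032,9):
        q=proj(n,place(pose,np.c_[pl,np.full(len(pl),z)]));cv2.fillPoly(m,[np.round((q+.5)*S-.5).astype(np.int32)],255)
    return cv2.resize(m,shape[::-1],interpolation=cv2.INTER_AREA)/255.
E
cat > fit.py <<'E'
from h import *
from scipy.optimize import least_squares,minimize
c=lambda u,v:((u+.5)/4.8-.5+90,(v+.5)/4.8-.5+140)
pts=[((752,158),(-.16,-.065,.012)),((768,372),(-.16,.065,.012)),((567,183),(-.05,-.054,.052)),((577,360),(-.05,.054,.052)),((482,272),(0,-.001,.048))]
U=np.array([c(*p[0]) for p in pts]);P=np.array([p[1] for p in pts])
f=lambda q:(proj("top",place(q,P))-U).ravel()
r=least_squares(f,[.36,.1,1.57]);print("mach",r.x,np.round(f(r.x).reshape(-1,2),2))
hd=[c(243,173),c(249,402)]
for u in hd:
    w=ray("top",u,.062);x,y,a=r.x;d=w[:2]-[x,y];print("hood local",d@[np.cos(a),np.sin(a)],d@[-np.sin(a),np.cos(a)])
for n in("top","scene"):
    im=cv2.imread(f"pics/{n}0.png").astype(int)
    if n=="top":roi=(slice(185,240),slice(335,372))
    else:roi=(slice(230,280),slice(125,195))
    hsv=cv2.cvtColor(im.astype(np.uint8),cv2.COLOR_BGR2HSV)
    m=np.zeros(im.shape[:2]);m[roi]=(hsv[...,1][roi]<90)
    print(n,m.sum())
    g=lambda q:np.abs(sil(n,q)-m).sum()
    w=ray("top",(353,212),.03)
    b=None
    for a in (1.4,1.57,1.7,0,.2,-.2):
        s=minimize(g,[w[0],w[1],a],method="Nelder-Mead",options=dict(initial_simplex=[[w[0],w[1],a],[w[0]+.01,w[1],a],[w[0],w[1]+.01,a],[w[0],w[1],a+.1]],xatol=1e-5,fatol=.05))
        if b is None or s.fun<b.fun:b=s
    print("head",n,b.x,b.fun)
x,y,a=r.x
for n in("top","scene"):
    im=cv2.imread(f"pics/{n}0.png");im=cv2.resize(im,None,fx=1.5,fy=1.5)
    for L in ([(-.16,-.065,.012),(-.16,.065,.012),(0,.065,.012),(0,-.065,.012)],[(0,-.027,.052),(.13,-.027,.052),(.13,.023,.052),(0,.023,.052)],[(0,-.024,.012),(0,-.024,.048),(0,.022,.048),(0,.022,.012)],[(.24,.12,.145),(.24,-.12,.145)]):
        cv2.polylines(im,[np.round(proj(n,place(r.x,L))*1.5).astype(int)],True,(0,255,0),1)
    cv2.imwrite(f"pics/ov_{n}.png",im)
E
python3 fit.py
```

```text
mach [0.55781229 0.1088765  1.65961759] [[-0.04  0.32]
 [ 0.33  0.28]
 [-0.56 -1.33]
 [-0.12  0.22]
 [ 0.4   0.5 ]]
hood local 0.13202944448975604 -0.06825606641906976
hood local 0.1332240799652642 0.06360289567593252
top 490.0Traceback (most recent call last):
  File "fit.py", line 22, in <module>
    s=minimize(g,[w[0],w[1],a],method="Nelder-Mead",options=dict(initial_simplex=[[w[0],w[1],a],[w[0]+.01,w[1],a],[w[0],w[1]+.01,a],[w[0],w[1],a+.1]],xatol=1e-5,fatol=.05))
    res = _minimize_neldermead(fun, x0, args, callback, bounds=bounds,
                               **options)
    fxe = func(xe)
    fx = function(np.copy(x), *(wrapper_args + args))
  File "fit.py", line 18, in <lambda>
    g=lambda q:np.abs(sil(n,q)-m).sum()
                      ~~~^^^^^
  File "h.py", line 19, in sil
    q=proj(n,place(pose,np.c_[pl,np.full(len(pl),z)]));cv2.fillPoly(m,[np.round((q+.5)*S-.5).astype(np.int32)],255)
  File "h.py", line 4, in proj
    p=cams.camera_params(n);T=np.linalg.inv(p["pose"]);q=np.atleast_2d(P)@T[:3,:3].T+T[:3,3]
ValueError: time passes only in moves, steps and waits
```

```bash
python3 - <<'E'
s=open('h.py').read()
s=s.replace("def proj(","import copy\nPAR={n:{k:np.array(v) for k,v in cams.camera_params(n).items() if k in('K','pose')} for n in('top','scene')}\ndef proj(").replace("cams.camera_params(n);","PAR[n];")
open('h.py','w').write(s)
E
python3 fit.py
```

```text
mach [0.55781229 0.1088765  1.65961759] [[-0.04  0.32]
 [ 0.33  0.28]
 [-0.56 -1.33]
 [-0.12  0.22]
 [ 0.4   0.5 ]]
hood local 0.13202944448975604 -0.06825606641906976
hood local 0.1332240799652642 0.06360289567593252
top 490.0
head top [ 0.52340581 -0.34568526  0.1349539 ] 43.168627450980395
scene 913.0
head scene [ 0.52235185 -0.34621092  0.13592897] 52.41176470588235
```

View pics/ov_top.png

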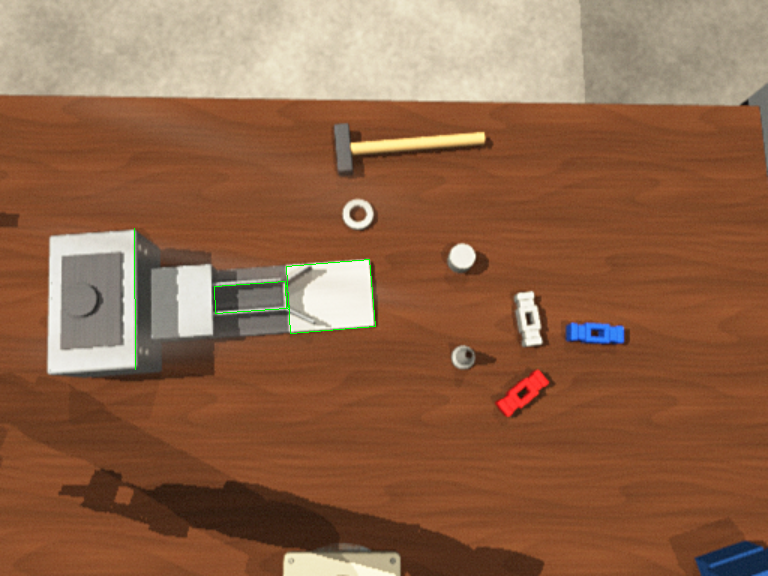

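View pics/ov_scene.png

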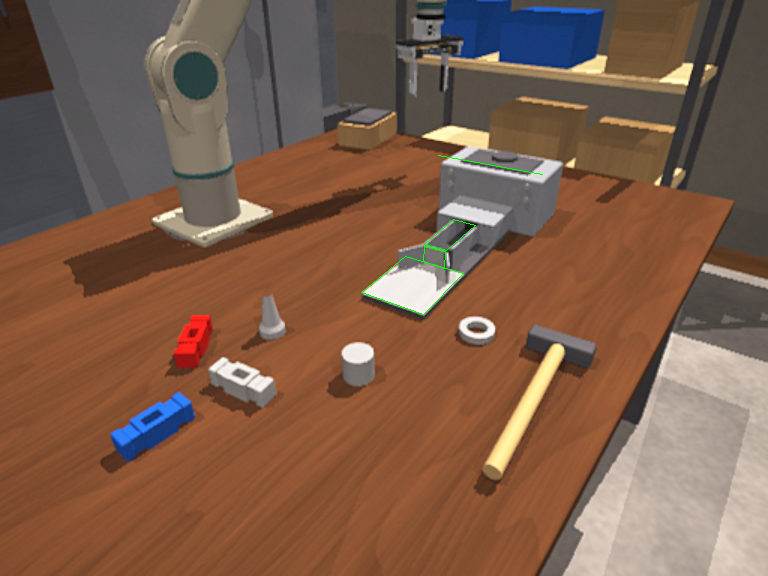

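```bash
python3 - <<'E'
import cv2,numpy as np
a=cv2.imread("pics/top0.png")
cv2.imwrite("pics/c1.png",cv2.resize(a[145:255,28:128],None,fx=5.4,fy=5.4,interpolation=cv2.INTER_CUBIC))
cv2.imwrite("pics/c2.png",cv2.resize(a[165:230,170:255],None,fx=9,fy=9,interpolation=cv2.INTER_CUBIC))
E
```

```text
(no output)
```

View pics/c1.png

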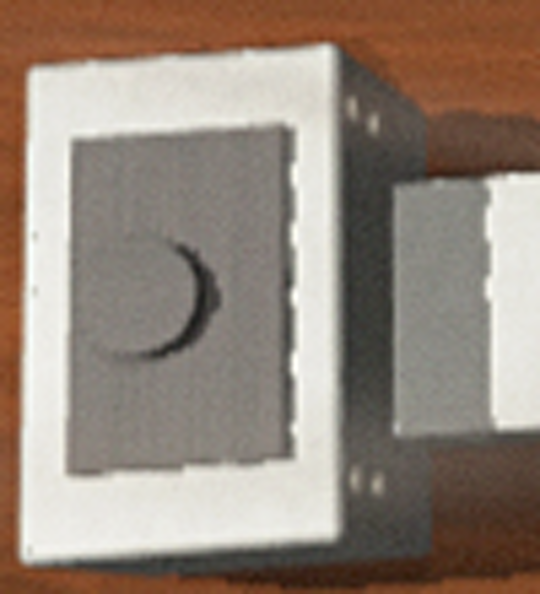

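View pics/c2.png

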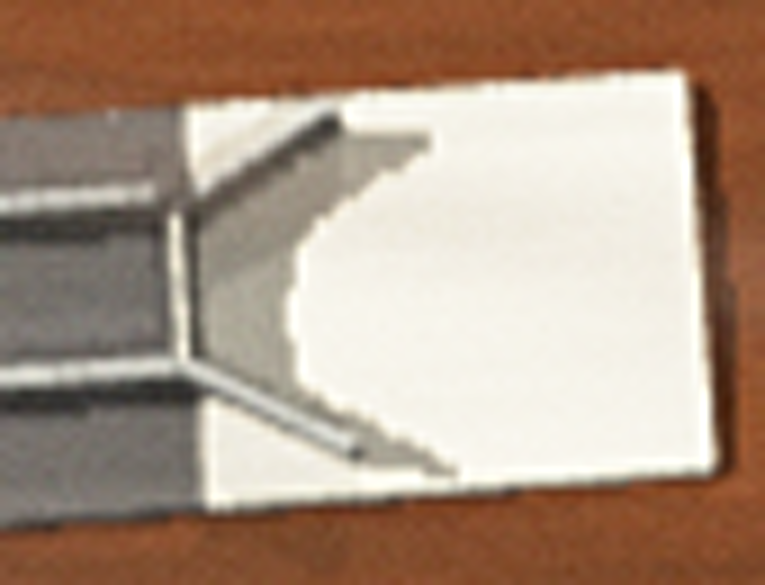

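```bash
cat > fit2.py <<'E'
from h import *
from scipy.optimize import least_squares
c2=lambda u,v:((u+.5)/9-.5+170,(v+.5)/9-.5+165)
c1=lambda u,v:((u+.5)/5.4-.5+28,(v+.5)/5.4-.5+145)
pts=[(c2(688,70),(-.16,-.065,.012)),(c2(718,472),(-.16,.065,.012)),(c2(185,103),(0,-.065,.012)),(c2(205,508),(0,.065,.012)),(c1(333,44),(.24,-.12,.145)),(c1(342,543),(.24,.12,.145)),(c2(178,287),(0,-.001,.048))]
U=np.array([p[0] for p in pts]);P=np.array([p[1] for p in pts])
f=lambda q:(proj("top",place(q,P))-U).ravel()
r=least_squares(f,[.36,.1,1.57],loss="soft_l1",f_scale=.5);print("mach",r.x,np.round(f(r.x).reshape(-1,2),2))
n="scene";im=cv2.imread("pics/scene0.png")[90:220,230:390];S=4.8
im=cv2.resize(im,None,fx=S,fy=S)
for L in ([(-.16,-.065,.012),(-.16,.065,.012),(0,.065,.012),(0,-.065,.012)],[(0,-.027,.052),(.13,-.027,.052),(.13,.023,.052),(0,.023,.052)],[(0,-.024,.012),(0,-.024,.048),(0,.022,.048),(0,.022,.012)],[(.24,.12,.145),(.24,-.12,.145)],[(.24,.12,0),(.24,-.12,0)]):
    cv2.polylines(im,[np.round((proj(n,place(r.x,L))-[230,90])*S).astype(int)],True,(0,255,0),1)
cv2.imwrite("pics/ov2.png",im)
E
python3 fit2.py
```

```text
mach [0.5593842  0.11012123 1.66047795] [[-0.22 -0.07]
 [ 0.18 -0.22]
 [ 0.24  0.58]
 [ 0.66  0.41]
 [-0.72 -1.29]
 [-1.12  0.24]
 [ 0.65 -0.24]]
```

View pics/ov2.png

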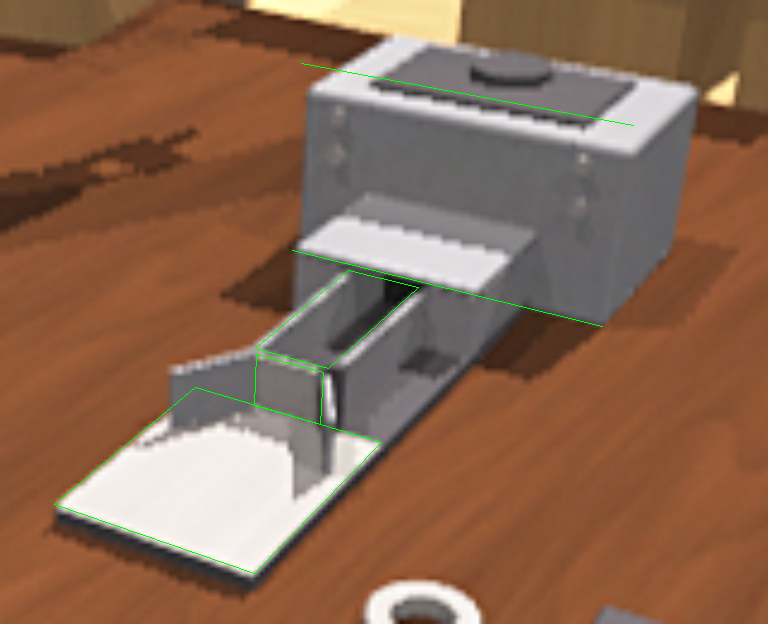

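```bash
cat > fit3.py <<'E'
from h import *
from scipy.optimize import least_squares
c2=lambda u,v:((u+.5)/9-.5+170,(v+.5)/9-.5+165)
c1=lambda u,v:((u+.5)/4.8-.5+90,(v+.5)/4.8-.5+140)
s=lambda u,v:((u+.5)/4.8-.5+230,(v+.5)/4.8-.5+90)
T=[(c2(688,70),(-.16,-.065,.012),1,1),(c2(718,472),(-.16,.065,.012),1,1),(c2(185,103),(0,-.065,.012),0,1),(c2(205,508),(0,.065,.012),0,1),(c2(178,287),(0,-.001,.048),1,.5),
 (c1(243,173),(.13,-.067,.062),.3,.5),(c1(249,402),(.13,.063,.062),.3,.5)]
Sc=[(s(253,573),(-.16,-.065,.012),1,1),(s(57,507),(-.16,.065,.012),1,1),(s(380,443),(0,-.065,.012),.3,.3),(s(258,348),(0,.023,.052),1,1)]
def f(q):
    o=[]
    for n,L in(("top",T),("scene",Sc)):
        e=proj(n,place(q,[l[1] for l in L]))-np.array([l[0] for l in L])
        o.append(e*np.array([l[2:] for l in L]))
    return np.vstack(o).ravel()
r=least_squares(f,[.55,.1,1.65],loss="soft_l1",f_scale=.5);print("mach",r.x,np.round(f(r.x).reshape(-1,2),2).tolist())
m=r.x
for X in((-.18,-.002,0),(-.105,-.002,0),(0,-.002,0),(.1,-.002,0)):print(X,place(m,X))
for n,u,z in(("drift",(308,238),.02),("swage",(308,172),.045),("collar",(239,143),.014)):print(n,ray("top",u,z))
E
python3 fit3.py
```

```text
mach [0.55970275 0.11073524 1.65588187] [[-0.31, 0.06], [-0.12, -0.06], [0.0, 0.46], [0.0, 0.3], [0.44, -0.18], [0.06, -0.23], [0.13, -0.6], [0.47, 0.26], [-0.26, -0.49], [0.25, 0.05], [-0.05, 0.24]]
(-0.18, -0.002, 0) [[ 0.57699244 -0.06844363  0.        ]]
(-0.105, -0.002, 0) [[0.57061872 0.00628505 0.        ]]
(0, -0.002, 0) [[0.56169551 0.11090521 0.        ]]
(0.1, -0.002, 0) [[0.55319722 0.21054345 0.        ]]
drift [ 0.44945067 -0.21898924  0.02      ]
swage [ 0.63307316 -0.21872532  0.045     ]
collar [ 0.72565233 -0.02287572  0.014     ]
```

```bash
cat >> h.py <<'E'
MACH=np.array([0.5597,0.1107,1.656])
from scipy.spatial.transform import Rotation as Ro
def to(x,y,z,yaw):
    s=bot.state();R=Ro.from_euler('xyz',s["eef_rot"]).as_matrix()
    d=R.T@(np.array([x,y,z])-s["eef_pos"])*1000
    tw=(s["eef_rot"][2]-yaw+np.pi)%(2*np.pi)-np.pi
    return np.round(np.r_[d,tw*1000])/[1,1,1,1000]
def tom(x,y,z,yaw=MACH[2]):
    return to(*place(MACH,(x,y,z))[0],yaw)
def loc():
    s=bot.state();d=s["eef_pos"]-[MACH[0],MACH[1],0];c,n=np.cos(MACH[2]),np.sin(MACH[2])
    f=s["wrist_force"]
    L=lambda v:np.round([c*v[0]+n*v[1],-n*v[0]+c*v[1],v[2]],4)
    print("t",round(s["clock"],2),"tcp mach",L(d),"F mach",L(f),"yaw",s["eef_rot"].round(4),"open",round(s["opening"],4),"q",s["qpos"].round(2))
E
python3 -c "
from h import *
print(to(.45,.1,.26,1.5),to(.5229,-.346,.2,.135));loc()"
```

```text
[-397.    -415.     -55.       1.326] [-605.    -816.       6.       2.691]
t 0.1 tcp mach [0.5352 0.3136 0.2047] F mach [ 0.106   0.0633 -0.3151] yaw [-3.14    0.      2.8258] open 0.094 q [-1.32  0.63  0.04  1.52 -0.03  1.   -0.02]
```

Request:
{"name": "arm_command", "arguments": {
  "commands": [
    [[-20,-20,-55,0.1],[-60,-60,-55,0.25],[-95,-100,-55,0.4],[-130,-135,-55,0.55],[-165,-170,-55,0.7],[-200,-210,-55,0.85],[-235,-245,-55,1.0],[-270,-280,-55,1.13],[-305,-318,-55,1.26],[-340,-355,-55,1.4],[-397,-415,-55,1.5],[-415,-470,-50,1.65],[-435,-515,-45,1.8],[-455,-555,-40,1.95],[-480,-600,-35,2.1],[-505,-645,-30,2.25],[-530,-690,-25,2.4],[-560,-735,-10,2.55],[-605,-816,0,2.69],[-605,-816,6,2.69]]
  ],
  "gripper": 70
}}

```text
clock: 2.1
eef_pos: [0.5123, -0.2937, 0.21]
eef_rot: [3.14, 0.001, 0.133]
wrist_force: [0.5, 0.8, 0.0]
opening: 0.0704
```

```bash
python3 -c "
from h import *
loc();s=bot.state();print(s['eef_pos'],to(.5229,-.346,.2,.135),to(.5229,-.346,.012,.135));
im=cams.read_camera('scene');cv2.imwrite('pics/s1.png',im[:,:,::-1])"
```

```text
t 2.1 tcp mach [-0.3989  0.0816  0.21  ] F mach [ 0.7597 -0.5515  0.0294] yaw [3.1402e+00 1.3000e-03 1.3330e-01] open 0.0704 q [ 0.    0.65  0.78  1.7  -0.53  1.01 -0.47]
[ 0.51230195 -0.29367092  0.2100092 ] [ 4.0e+00  5.3e+01  1.0e+01 -2.0e-03] [ 4.00e+00  5.30e+01  1.98e+02 -2.00e-03]
```

Request:
{"name": "arm_command", "arguments": {
  "commands": [
    [[4,40,10,-0.002],[4,53,40,-0.002],[4,53,80,-0.002],[4,53,80,-0.002]]
  ]
}}

```text
clock: 2.55
eef_pos: [0.5181, -0.3542, 0.1246]
eef_rot: [3.138, 0.01, 0.128]
wrist_force: [-0.7, 2.0, -0.2]
opening: 0.0703
```

```bash
python3 -c "
from h import *
im=cams.read_camera('scene');cv2.imwrite('pics/s2.png',cv2.resize(im[200:300,80:240,::-1],None,fx=4,fy=4))
s=bot.state();print(s['eef_pos'],s['eef_rot'],to(.5229,-.346,.006,.135))"
```

```text
[ 0.51966874 -0.35524572  0.12756749] [3.1352617  0.00728773 0.12835519] [ 5.00e+00 -1.00e+01  1.21e+02 -7.00e-03]
```

View pics/s2.png

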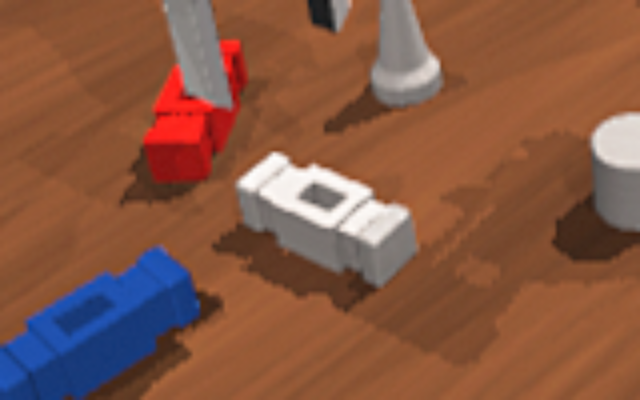

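The picture shows the head undisturbed at crop (325,215), with the fingers still above it on the far side.

Request:
{"name": "arm_command", "arguments": {
  "commands": [
    [[5,-10,0,-0.007],[5,-10,0,-0.007],[5,-10,0,-0.007],[5,-10,20,-0.007],[5,-10,40,-0.007],[5,-10,60,-0.007],[5,-10,70,-0.007],[5,-10,70,-0.007],[5,-10,70,-0.007],[5,-10,70,-0.007]]
  ]
}}

```text
clock: 3.6
eef_pos: [0.5235, -0.3459, 0.0587]
eef_rot: [3.134, 0.006, 0.135]
wrist_force: [-0.1, -0.3, 0.3]
opening: 0.0701
```

```bash
python3 -c "
from h import *
im=cams.read_camera('top');cv2.imwrite('pics/t2.png',cv2.resize(im[170:270,300:420,::-1],None,fx=5,fy=5))
s=bot.state();print(s['eef_pos'],s['eef_rot'],s['wrist_force'],to(.5229,-.346,.006,.135))"
```

```text
[ 0.52350062 -0.3457965   0.05862488] [3.13394216 0.00595076 0.13544888] [0.25067768 0.20452931 0.04160278] [-0. -0. 53.  0.]
```

View pics/t2.png

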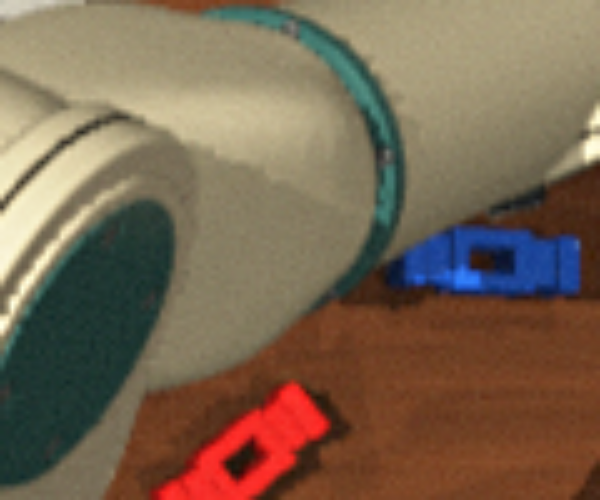

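The top view is blocked by the arm, but the measured pose is right over the head. Descend and grip.

Request:
{"name": "arm_command", "arguments": {
  "commands": [
    [[0,0,15,0],[0,0,30,0],[0,0,43,0],[0,0,52,0],[0,0,52,0],[0,0,52,0],[0,0,52,0],[0,0,52,0]]
  ]
}}

```text
clock: 4.45
eef_pos: [0.5236, -0.3465, 0.0072]
eef_rot: [3.133, 0.005, 0.135]
wrist_force: [-0.3, 0.5, 0.2]
opening: 0.0701
```

Request:
{"name": "arm_command", "arguments": {
  "commands": [
    [[0,0,0,0],[0,0,0,0],[0,0,0,0],[0,0,0,0],[0,0,0,0],[0,0,0,0],[0,0,0,0],[0,0,0,0],[0,0,0,0],[0,0,0,0]]
  ],
  "gripper": 20,
  "newtons": 40
}}

```text
clock: 5.45
eef_pos: [0.5234, -0.3448, 0.0071]
eef_rot: [3.136, 0.005, 0.136]
wrist_force: [-1.1, 5.1, 5.3]
opening: 0.0337
```

```bash
python3 -c "
from h import *
im=cams.read_camera('scene');cv2.imwrite('pics/s3.png',cv2.resize(im[180:300,80:240,::-1],None,fx=4,fy=4))
s=bot.state();print(s['eef_pos'],s['eef_rot'],s['wrist_force'],s['opening'])"
```

```text
[ 0.52342134 -0.34477907  0.00710969] [3.13631792 0.00552713 0.13615552] [-0.88214268  5.91642336  5.13950353] 0.033522023845390804
```

View pics/s3.png

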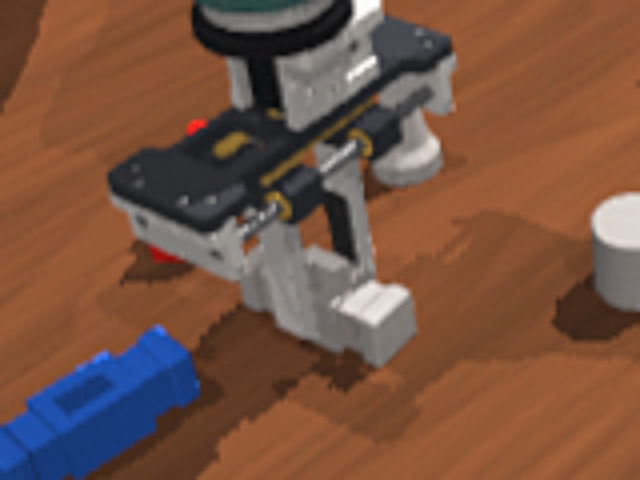

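The head is held across its middle (opening 33.6 mm ≈ 34). Lift straight up.

Request:
{"name": "arm_command", "arguments": {
  "commands": [
    [[0,0,-10,0],[0,0,-30,0],[0,0,-60,0],[0,0,-90,0],[0,0,-110,0],[0,0,-120,0],[0,0,-120,0],[0,0,-120,0],[0,0,-120,0],[0,0,-120,0]]
  ]
}}

```text
clock: 6.5
eef_pos: [0.5233, -0.3436, 0.1258]
eef_rot: [3.138, 0.007, 0.136]
wrist_force: [0.8, -0.3, -7.8]
opening: 0.0333
```

```bash
python3 -c "
from h import *
loc();print(tom(-.105,-.002,.1),bot.state()['eef_rot'])"
```

```text
t 6.5 tcp mach [-0.4496  0.0749  0.1258] F mach [-0.331  -0.7656 -7.8088] yaw [3.1375 0.0072 0.136 ] open 0.0333 q [ 0.13  0.79  0.7   1.67 -0.61  0.91 -0.36]
[  94.   -340.     24.     -1.52] [3.13753782 0.0072048  0.13596817]
```

Request:
{"name": "arm_command", "arguments": {
  "commands": [
    [[2,-8,0,-0.03],[8,-30,0,-0.12],[14,-55,0,-0.24],[22,-85,0,-0.36],[30,-115,0,-0.5],[38,-145,0,-0.64],[47,-175,0,-0.78],[56,-205,0,-0.92],[64,-235,0,-1.06],[72,-265,0,-1.2],[80,-295,0,-1.32],[87,-318,0,-1.42],[92,-333,0,-1.49],[94,-340,0,-1.52],[94,-340,0,-1.52],[94,-340,0,-1.52],[94,-340,0,-1.52],[94,-340,0,-1.52],[94,-340,0,-1.52]]
  ]
}}

```text
clock: 8.4
eef_pos: [0.5703, 0.0051, 0.1238]
eef_rot: [-3.134, 0.005, 1.655]
wrist_force: [0.6, -0.1, -7.3]
opening: 0.0339
```

```bash
python3 -c "
from h import *
loc();print(tom(-.105,-.002,.06))
for n in('top','scene'):cv2.imwrite('pics/%s4.png'%n,cams.read_camera(n)[:,:,::-1])"
```

```text
t 8.4 tcp mach [-0.1061 -0.0016  0.1238] F mach [-0.1799 -0.5861 -7.3473] yaw [-3.1345  0.0048  1.6546] open 0.0339 q [-0.27  0.64  0.32  1.82 -0.28  0.73  0.29]
[ 1.0e+00  1.0e+00  6.4e+01 -1.0e-03]
```

View pics/scene4.png

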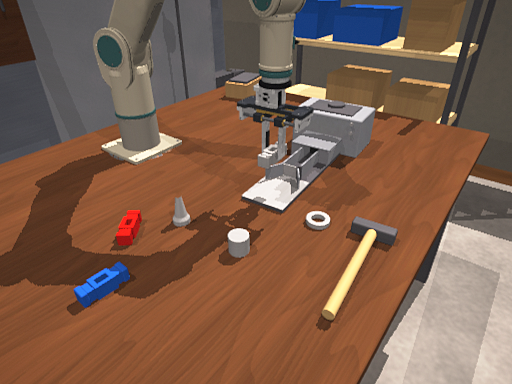

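The scene shows the head above the tray at (270,155), lengthwise; bystanders untouched. Lower it.

Request:
{"name": "arm_command", "arguments": {
  "commands": [
    [[1,1,20,-0.001],[1,1,45,-0.001],[1,1,70,-0.001],[1,1,88,-0.001],[1,1,96,-0.001],[1,1,100,-0.001],[1,1,102,-0.001],[1,1,103,-0.001],[1,1,103,-0.001],[1,1,103,-0.001]]
  ]
}}

```text
clock: 9.5
eef_pos: [0.5711, 0.0062, 0.0214]
eef_rot: [-3.136, 0.005, 1.656]
wrist_force: [0.1, 0.1, -6.7]
opening: 0.0339
```

```bash
python3 -c "
from h import *
loc()
im=cams.read_camera('scene');cv2.imwrite('pics/s5.png',cv2.resize(im[100:230,220:380,::-1],None,fx=4.5,fy=4.5))"
```

```text
t 9.5 tcp mach [-0.1051 -0.0024  0.0214] F mach [ 0.0964 -0.0606 -6.7327] yaw [-3.1357  0.0045  1.6563] open 0.0339 q [-0.22  0.8   0.24  1.88 -0.35  0.52  0.35]
```

View pics/s5.png

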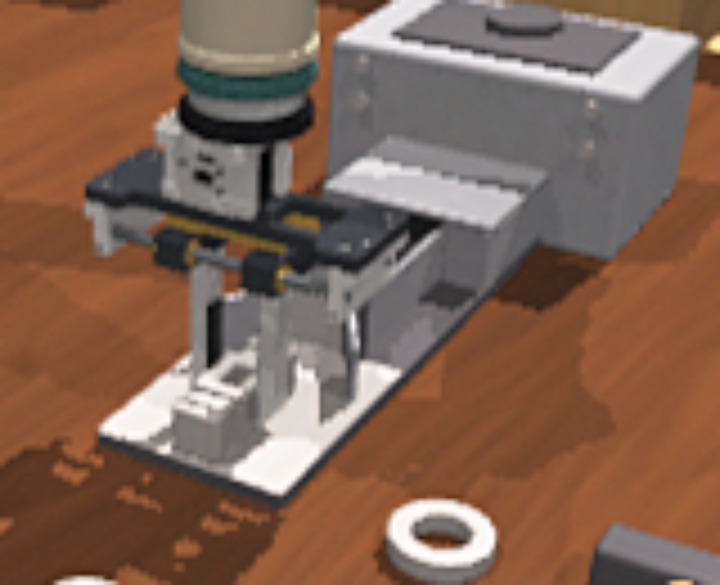

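The head hangs about 2 mm above the tray, its rear end inside the tray's rear edge. Lower to contact, then release.

Request:
{"name": "arm_command", "arguments": {
  "commands": [
    [[0,0,1,0],[0,0,2,0],[0,0,2.5,0],[0,0,2.5,0],[0,0,2.5,0],[0,0,2.5,0]]
  ]
}}

```text
clock: 10.15
eef_pos: [0.5712, 0.0063, 0.0192]
eef_rot: [-3.136, 0.004, 1.656]
wrist_force: [-0.2, 0.5, 0.5]
opening: 0.0338
```

Request:
{"name": "arm_command", "arguments": {
  "commands": [
    [[0,0,0,0],[0,0,0,0],[0,0,0,0],[0,0,0,0],[0,0,0,0],[0,0,0,0]]
  ],
  "gripper": 60
}}

```text
clock: 10.75
eef_pos: [0.5712, 0.0062, 0.0192]
eef_rot: [-3.136, 0.004, 1.656]
wrist_force: [-0.2, -0.3, 0.2]
opening: 0.0601
```

Request:
{"name": "arm_command", "arguments": {
  "commands": [
    [[0,0,-15,0],[0,0,-40,0],[0,0,-65,0],[0,0,-80,0],[0,0,-80,0],[0,0,-80,0],[0,0,-80,0],[0,0,-80,0]]
  ]
}}

```text
clock: 11.55
eef_pos: [0.5709, 0.0066, 0.0983]
eef_rot: [-3.134, 0.004, 1.656]
wrist_force: [0.4, 0.2, 0.2]
opening: 0.06
```

```bash
python3 -c "
from h import *
loc();print(tom(-.185,-.002,.1))
im=cams.read_camera('scene');cv2.imwrite('pics/s6.png',cv2.resize(im[100:230,220:380,::-1],None,fx=4.5,fy=4.5))"
```

```text
t 11.55 tcp mach [-0.1047 -0.0023  0.0983] F mach [ 0.1691 -0.4418  0.2438] yaw [-3.1343  0.0044  1.6563] open 0.06 q [-0.26  0.68  0.31  1.84 -0.3   0.67  0.31]
[-80.  -0.  -1.   0.]
```

View pics/s6.png

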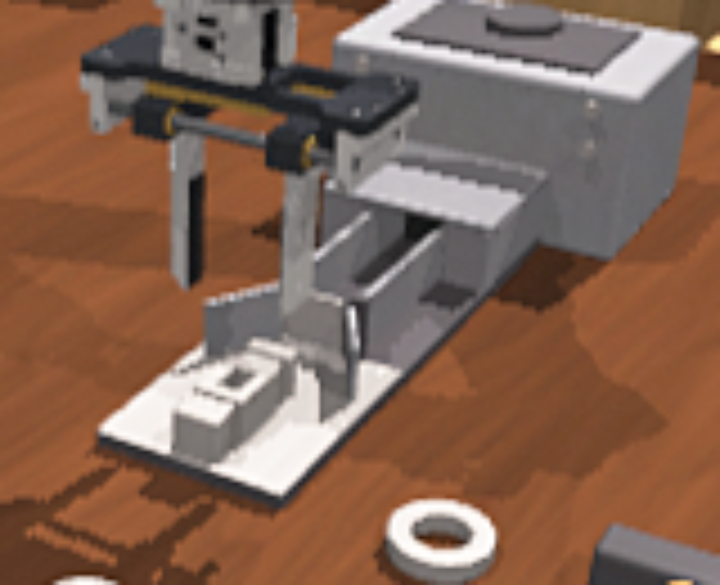

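Head lies flat and lengthwise in the tray (crop (235,395)). Move behind it, close the fingers and go down.

Request:
{"name": "arm_command", "arguments": {
  "commands": [
    [[-20,0,0,0],[-50,0,0,0],[-80,0,0,0],[-85,0,0,0],[-85,0,0,0],[-85,0,20,0],[-85,0,45,0],[-85,0,65,0],[-85,0,74,0],[-85,0,76,0],[-85,0,76,0],[-85,0,76,0],[-85,0,76,0]]
  ],
  "gripper": 0,
  "newtons": 30
}}

```text
clock: 12.9
eef_pos: [0.5785, -0.0784, 0.0237]
eef_rot: [-3.136, 0.005, 1.656]
wrist_force: [0.1, -0.2, 0.2]
opening: 0.0003
```

```bash
python3 -c "
from h import *
loc();print(tom(-.16,-.002,.022))
im=cams.read_camera('scene');cv2.imwrite('pics/s7.png',cv2.resize(im[100:230,220:380,::-1],None,fx=4.5,fy=4.5))"
```

```text
t 12.9 tcp mach [-0.1901 -0.0026  0.0237] F mach [-0.1583 -0.0677  0.1888] yaw [-3.136   0.0046  1.6564] open 0.0003 q [-0.07  0.8   0.24  1.84 -0.33  0.54  0.47]
[30. -1.  2.  0.]
```

View pics/s7.png

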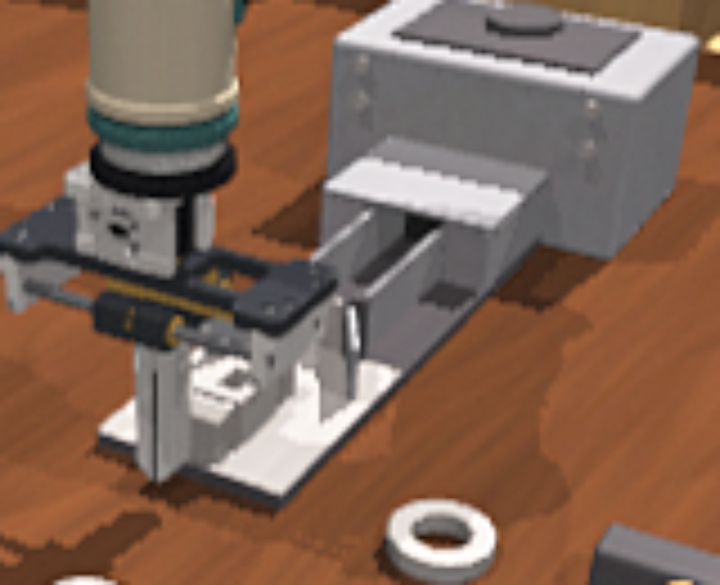

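Fingers are closed behind the head. Push to just before the flap.

Request:
{"name": "arm_command", "arguments": {
  "commands": [
    [[5,0,3,0],[10,0,3,0],[15,0,3,0],[19,0,3,0],[22,0,3,0],[25,0,3,0],[28,0,3,0],[32,0,3,0],[36,0,3,0],[40,0,3,0],[44,0,3,0],[48,0,3,0],[52,0,3,0],[56,0,3,0],[60,0,3,0],[64,0,3,0],[68,0,3,0],[72,0,3,0],[74,0,3,0],[74,0,3,0]]
  ]
}}

```text
clock: 14.95
eef_pos: [0.5721, -0.0043, 0.0205]
eef_rot: [-3.136, 0.005, 1.657]
wrist_force: [1.3, -4.6, 1.9]
opening: 0.0008
```

```bash
python3 -c "
from h import *
loc()
for n in('top','scene'):
  im=cams.read_camera(n);cv2.imwrite('pics/%s8.png'%n,cv2.resize(im[100:230,220:380,::-1] if n=='scene' else im[150:250,80:260,::-1],None,fx=4.4,fy=4.4))"
```

```text
t 14.95 tcp mach [-0.1157 -0.0026  0.0205] F mach [-4.6472 -0.8743  1.8502] yaw [-3.1362  0.0045  1.6568] open 0.0008 q [-0.2   0.8   0.25  1.88 -0.36  0.52  0.37]
```

View pics/scene8.png

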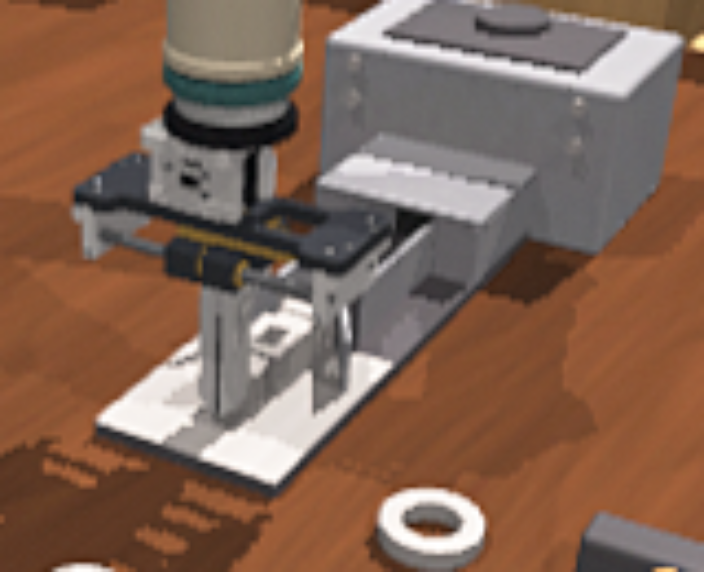

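View pics/top8.png

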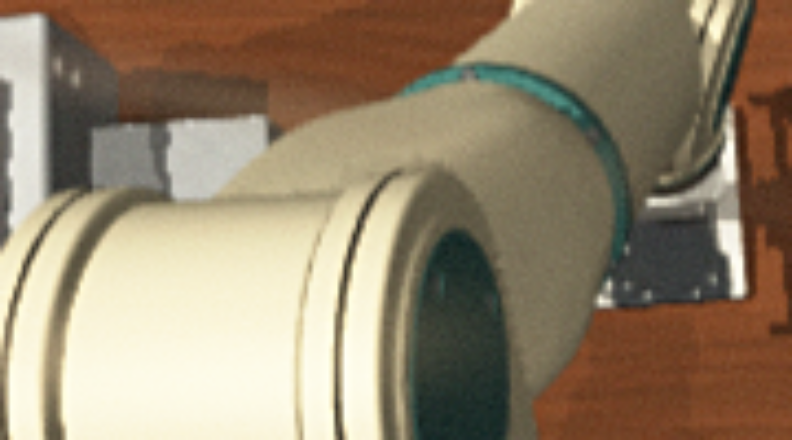

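The head is straight, moving with 4.6 N friction. Push through the flap.

Request:
{"name": "arm_command", "arguments": {
  "commands": [
    [[2,0,0,0],[4,0,0,0],[6,0,0,0],[8,0,0,0],[10,0,0,0],[12,0,0,0],[14,0,0,0],[16,0,0,0],[18,0,0,0],[20,0,0,0],[22,0,0,0],[24,0,0,0],[26,0,0,0],[28,0,0,0],[30,0,0,0]]
  ]
}}

```text
clock: 16.55
eef_pos: [0.5694, 0.0229, 0.0205]
eef_rot: [-3.136, 0.007, 1.655]
wrist_force: [-0.1, -9.0, 2.9]
opening: 0.0002
```

```bash
python3 -c "
from h import *
loc()
im=cams.read_camera('scene');cv2.imwrite('pics/s9.png',cv2.resize(im[100:230,220:380,::-1],None,fx=4.5,fy=4.5))"
```

```text
t 16.55 tcp mach [-0.0883 -0.0022  0.0205] F mach [-8.9841  0.863   2.8634] yaw [-3.1359  0.0072  1.6552] open 0.0002 q [-0.26  0.8   0.26  1.88 -0.37  0.51  0.33]
```

View pics/s9.png

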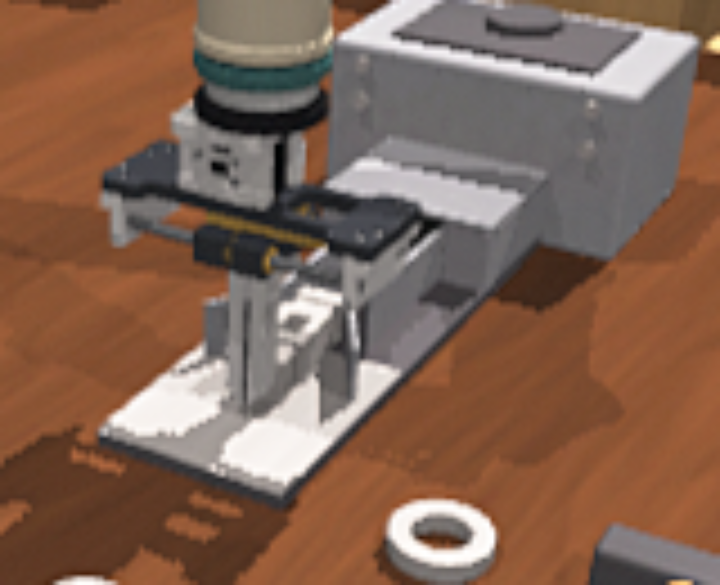

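Head enters the mouth flat at 9 N, as expected with the flap. Continue.

Request:
{"name": "arm_command", "arguments": {
  "commands": [
    [[4,0,0,0],[6,0,0,0],[8,0,0,0],[10,0,0,0],[12,0,0,0],[14,0,0,0],[16,0,0,0],[18,0,0,0],[20,0,0,0],[22,0,0,0],[24,0,0,0],[26,0,0,0],[28,0,0,0],[30,0,0,0],[32,0,0,0],[34,0,0,0],[36,0,0,0],[38,0,0,0]]
  ]
}}

```text
clock: 18.4
eef_pos: [0.5659, 0.059, 0.0204]
eef_rot: [-3.135, 0.009, 1.655]
wrist_force: [-0.3, -9.9, 4.5]
opening: 0.0001
```

```bash
python3 -c "
from h import *
loc()
im=cams.read_camera('scene');cv2.imwrite('pics/s10.png',cv2.resize(im[100:230,220:380,::-1],None,fx=4.5,fy=4.5))"
```

```text
t 18.4 tcp mach [-0.052  -0.0018  0.0204] F mach [-9.8645  1.1226  4.5419] yaw [-3.1354  0.0094  1.6547] open 0.0001 q [-0.33  0.8   0.27  1.88 -0.38  0.52  0.28]
```

View pics/s10.png

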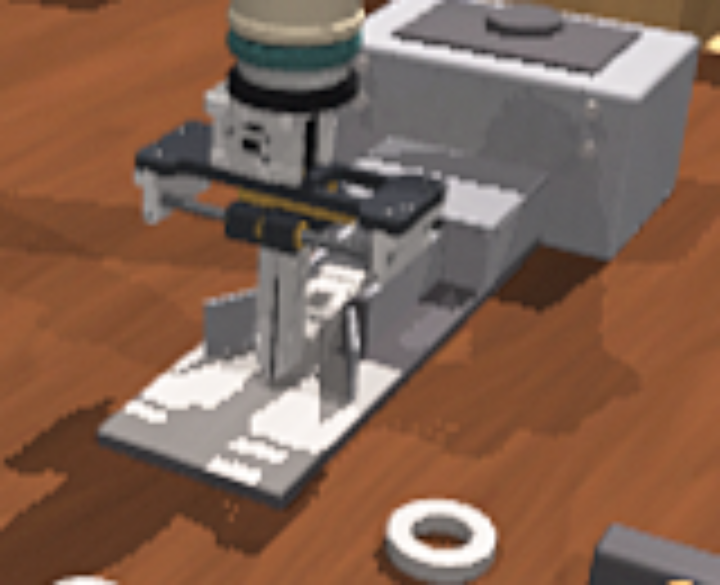

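Request:
{"name": "arm_command", "arguments": {
  "commands": [
    [[4,0,0,0],[6,0,0,0],[8,0,0,0],[10,0,0,0],[12,0,0,0],[14,0,0,0],[16,0,0,0],[18,0,0,0],[20,0,0,0],[22,0,0,0],[24,0,0,0],[26,0,0,0],[28,0,0,0],[30,0,0,0],[32,0,0,0],[34,0,0,0],[36,0,0,0],[38,0,0,0],[40,0,0,0],[42,0,0,0]]
  ]
}}

```text
clock: 20.45
eef_pos: [0.5615, 0.098, 0.0204]
eef_rot: [-3.134, 0.013, 1.654]
wrist_force: [-1.4, -10.6, 6.1]
opening: 0.0004
```

```bash
python3 -c "
from h import *
loc()
im=cams.read_camera('scene');cv2.imwrite('pics/s11.png',cv2.resize(im[100:230,220:380,::-1],None,fx=4.5,fy=4.5))"
```

```text
t 20.45 tcp mach [-0.0128 -0.0008  0.0204] F mach [-10.3977   2.2649   6.1035] yaw [-3.1338  0.0125  1.6536] open 0.0004 q [-0.41  0.8   0.28  1.88 -0.39  0.52  0.22]
```

View pics/s11.png

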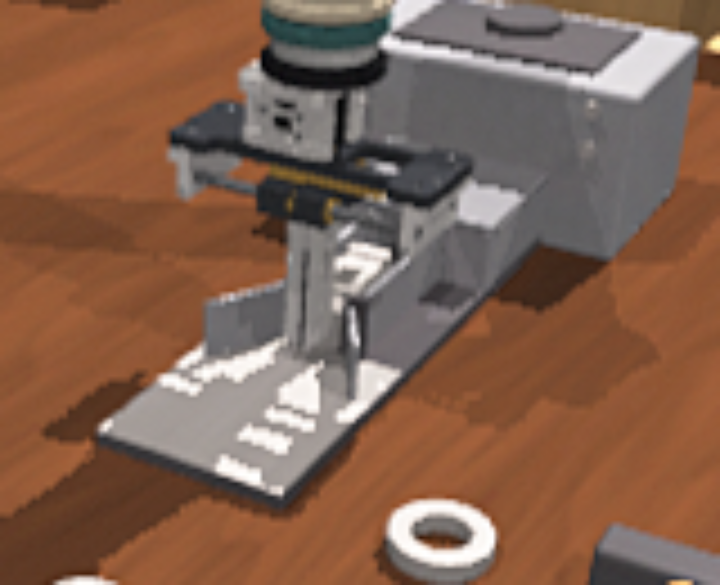

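Force grew slightly through vertical stiction at the contact. I'll back off 4 mm to relax and re-centre, then go on.

Request:
{"name": "arm_command", "arguments": {
  "commands": [
    [[-2,0,0,0],[-5,0,0,0],[-5,0,0,0],[-5,0,0,0],[-5,0,0,0]]
  ]
}}

```text
clock: 21.0
eef_pos: [0.5617, 0.0944, 0.0203]
eef_rot: [-3.133, 0.011, 1.655]
wrist_force: [0.4, -1.0, -0.4]
opening: 0.0006
```

```bash
python3 -c "
from h import *
loc();print(tom(.03,-.002,.02))"
```

```text
t 21.0 tcp mach [-0.0164 -0.0006  0.0203] F mach [-1.008  -0.2844 -0.4464] yaw [-3.1333  0.0114  1.6547] open 0.0006 q [-0.4   0.8   0.28  1.88 -0.39  0.52  0.22]
[ 4.6e+01  1.0e+00 -0.0e+00 -1.0e-03]
```

Request:
{"name": "arm_command", "arguments": {
  "commands": [
    [[3,1,0,-0.001],[6,1,0,-0.001],[8,1,0,-0.001],[10,1,0,-0.001],[12,1,0,-0.001],[14,1,0,-0.001],[16,1,0,-0.001],[18,1,0,-0.001],[20,1,0,-0.001],[22,1,0,-0.001],[24,1,0,-0.001],[26,1,0,-0.001],[28,1,0,-0.001],[31,1,0,-0.001],[34,1,0,-0.001],[37,1,0,-0.001],[40,1,0,-0.001],[42,1,0,-0.001],[44,1,0,-0.001],[46,1,0,-0.001]]
  ]
}}

```text
clock: 23.0
eef_pos: [0.5584, 0.1356, 0.0201]
eef_rot: [-3.132, 0.017, 1.653]
wrist_force: [-2.1, -9.0, 5.5]
opening: 0.0004
```

```bash
python3 -c "
from h import *
loc()
im=cams.read_camera('scene');cv2.imwrite('pics/s12.png',cv2.resize(im[100:230,220:380,::-1],None,fx=4.5,fy=4.5))"
```

```text
t 23.0 tcp mach [ 0.0249 -0.0008  0.0201] F mach [-8.7734  2.8614  5.5102] yaw [-3.1319  0.0166  1.6533] open 0.0004 q [-0.48  0.81  0.3   1.86 -0.4   0.54  0.16]
```

View pics/s12.png

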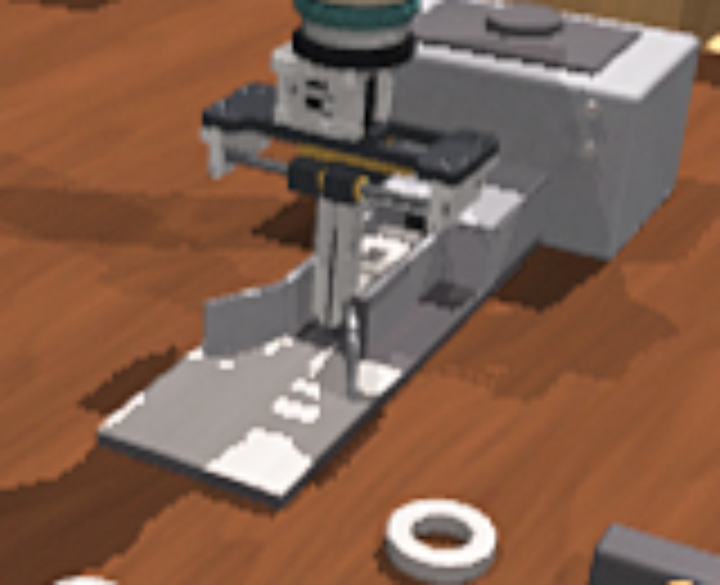

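Request:
{"name": "arm_command", "arguments": {
  "commands": [
    [[-3,0,0,0],[-3,0,0,0],[-3,0,0,0]]
  ]
}}

```text
clock: 23.35
eef_pos: [0.5586, 0.134, 0.0201]
eef_rot: [-3.132, 0.015, 1.654]
wrist_force: [0.2, -0.3, -0.1]
opening: 0.0005
```

Request:
{"name": "arm_command", "arguments": {
  "commands": [
    [[3,0.5,0,0],[6,0.5,0,0],[8,0.5,-0.2,0],[10,0.5,-0.3,0],[12,0.5,-0.3,0],[14,0.5,-0.3,0],[16,0.5,-0.4,0],[18,0.5,-0.4,0],[20,0.5,-0.5,0],[22,0.5,-0.5,0],[24,0.5,-0.5,0]]
  ]
}}

```text
clock: 24.45
eef_pos: [0.5566, 0.1551, 0.0201]
eef_rot: [-3.13, 0.019, 1.653]
wrist_force: [-1.3, -7.7, 1.7]
opening: 0.0007
```

```bash
python3 -c "
from h import *
loc()
im=cams.read_camera('scene');cv2.imwrite('pics/s13.png',cv2.resize(im[100:230,220:380,::-1],None,fx=4.5,fy=4.5))"
```

```text
t 24.45 tcp mach [ 0.0445 -0.0007  0.0201] F mach [-7.5391  1.9147  1.7407] yaw [-3.1304  0.0189  1.6529] open 0.0007 q [-0.52  0.82  0.31  1.85 -0.4   0.55  0.12]
```

View pics/s13.png

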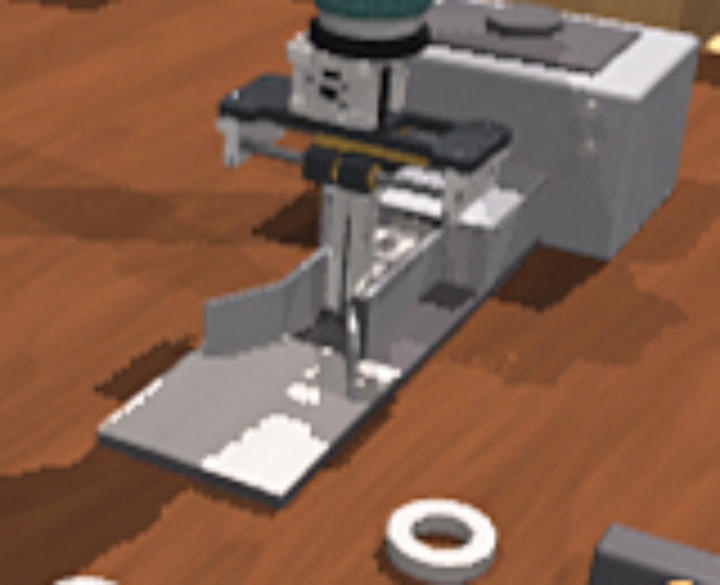

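Rear end at about 53 mm, friction near 7.5 N (with flap on the fingers). Now slow 1 mm rows with force checks.

Request:
{"name": "arm_command", "arguments": {
  "commands": [
    [[2.5,0.5,0,0],[3.5,0.5,0,0],[4.5,0.5,0,0],[5.5,0.5,-0.1,0],[6.5,0.5,-0.1,0],[7.5,0.5,-0.1,0]]
  ]
}}

```text
clock: 25.1
eef_pos: [0.5562, 0.1595, 0.0201]
eef_rot: [-3.129, 0.023, 1.651]
wrist_force: [-0.6, -7.7, 4.0]
opening: 0.0003
```

```bash
python3 -c "
from h import *
loc()"
```

```text
t 25.1 tcp mach [ 0.0489 -0.0006  0.0201] F mach [-7.6008  1.2933  3.9654] yaw [-3.1293  0.0228  1.6514] open 0.0003 q [-0.53  0.82  0.31  1.85 -0.4   0.56  0.11]
```

Request:
{"name": "arm_command", "arguments": {
  "commands": [
    [[2.5,0.5,-0.3,0],[3.5,0.5,-0.3,0],[4.5,0.5,-0.3,0],[5.5,0.5,-0.4,0],[6.5,0.5,-0.4,0],[7.5,0.5,-0.4,0]]
  ]
}}

```text
clock: 25.7
eef_pos: [0.5555, 0.1641, 0.0201]
eef_rot: [-3.128, 0.026, 1.65]
wrist_force: [-2.0, -7.2, 2.2]
opening: 0.0003
```

```bash
python3 -c "
from h import *
loc()"
```

```text
t 25.7 tcp mach [ 0.0535 -0.0003  0.0201] F mach [-6.9666  2.5603  2.1855] yaw [-3.1277  0.0264  1.6501] open 0.0003 q [-0.55  0.82  0.32  1.84 -0.4   0.56  0.1 ]
```

Request:
{"name": "arm_command", "arguments": {
  "commands": [
    [[2.5,1,-0.3,-0.005],[3.5,1,-0.3,-0.005],[4.5,1,-0.3,-0.005],[5.5,1,-0.4,-0.005],[6.5,1,-0.4,-0.005],[7.5,1,-0.4,-0.005]]
  ]
}}

```text
clock: 26.3
eef_pos: [0.5559, 0.1712, 0.0202]
eef_rot: [-3.127, 0.027, 1.655]
wrist_force: [-0.2, -4.1, -0.6]
opening: 0.0002
```

```bash
python3 -c "
from h import *
loc()"
```

```text
t 26.3 tcp mach [ 0.0606 -0.0013  0.0202] F mach [-4.104   0.5216 -0.5523] yaw [-3.1273  0.0271  1.655 ] open 0.0002 q [-0.56  0.82  0.32  1.83 -0.4   0.57  0.09]
```

Flap now let go of the fingers; plain friction 4.1 N, rear end about 68 mm. Continue.

Request:
{"name": "arm_command", "arguments": {
  "commands": [
    [[2,0.3,-0.2,0],[3,0.3,-0.2,0],[4,0.3,-0.2,0],[5,0.3,-0.2,0],[6,0.3,-0.2,0]]
  ]
}}

```text
clock: 26.8
eef_pos: [0.5557, 0.1746, 0.0202]
eef_rot: [-3.127, 0.03, 1.654]
wrist_force: [0.2, -9.7, 1.2]
opening: 0.0006
```

```bash
python3 -c "
from h import *
loc()"
```

```text
t 26.8 tcp mach [ 0.064  -0.0015  0.0202] F mach [-9.6332  0.6518  1.155 ] yaw [-3.1269  0.0302  1.654 ] open 0.0006 q [-0.57  0.82  0.32  1.83 -0.4   0.57  0.08]
```

Force rose to 9.6 N: stop contact (≈5.5 N over friction). Press a bit more and hold.

Request:
{"name": "arm_command", "arguments": {
  "commands": [
    [[2.6,0.3,-0.2,0],[3,0.3,-0.2,0],[3.5,0.3,-0.2,0],[4,0.3,-0.2,0],[4.2,0.3,-0.2,0],[4.2,0.3,-0.2,0],[4.2,0.3,-0.2,0]]
  ]
}}

```text
clock: 27.5
eef_pos: [0.5556, 0.1748, 0.0202]
eef_rot: [-3.126, 0.035, 1.652]
wrist_force: [0.0, -10.7, 1.2]
opening: 0.0006
```

```bash
python3 -c "
from h import *
loc()"
```

```text
t 27.5 tcp mach [ 0.0642 -0.0013  0.0202] F mach [-10.7005   0.8789   1.1711] yaw [-3.1259  0.0348  1.6521] open 0.0006 q [-0.58  0.83  0.33  1.83 -0.4   0.57  0.08]
```

Stiffness ≈ 4–5 N/mm confirms the stop. Increase to about 14 N total (≈10 N on the stop).

Request:
{"name": "arm_command", "arguments": {
  "commands": [
    [[4,0.3,-0.2,0],[4.4,0.3,-0.2,0],[4.8,0.3,-0.2,0],[5.2,0.3,-0.2,0],[5.6,0.3,-0.2,0],[5.8,0.3,-0.2,0],[5.8,0.3,-0.2,0],[5.8,0.3,-0.2,0],[5.8,0.3,-0.2,0]]
  ]
}}

```text
clock: 28.4
eef_pos: [0.5555, 0.1752, 0.0203]
eef_rot: [-3.125, 0.041, 1.649]
wrist_force: [-0.7, -13.4, 1.3]
opening: 0.0003
```

```bash
python3 -c "
from h import *
loc()"
```

```text
t 28.4 tcp mach [ 0.0646 -0.0013  0.0203] F mach [-13.244    1.8639   1.3249] yaw [-3.1249  0.041   1.6495] open 0.0003 q [-0.58  0.83  0.34  1.83 -0.39  0.58  0.07]
```

About 13.2 N total, i.e. ≈9 N on the stop, held. Now withdraw.

Request:
{"name": "arm_command", "arguments": {
  "commands": [
    [[-1,0,0,0],[-3,0,0,0],[-5,0,0,0],[-5,0,0,0],[-5,0,0,0]]
  ]
}}

```text
clock: 28.9
eef_pos: [0.5559, 0.1713, 0.0206]
eef_rot: [-3.125, 0.04, 1.65]
wrist_force: [0.3, -0.1, 0.0]
opening: 0.0006
```

```bash
python3 -c "
from h import *
loc();print(tom(.059,-.002,.08),tom(.059,-.002,.16))"
```

```text
t 28.9 tcp mach [ 0.0607 -0.0013  0.0206] F mach [-0.1627 -0.2849  0.0144] yaw [-3.1252  0.0399  1.6503] open 0.0006 q [-0.58  0.83  0.33  1.83 -0.39  0.58  0.08]
[-4.0e+00 -0.0e+00 -5.9e+01 -6.0e-03] [-7.00e+00 -2.00e+00 -1.39e+02 -6.00e-03]
```

Request:
{"name": "arm_command", "arguments": {
  "commands": [
    [[-1.5,0,-5,0],[-2.5,0,-20,0],[-4,0,-40,0],[-4,0,-60,0],[-6,-1,-90,0],[-7,-2,-120,0],[-7,-2,-140,0],[-7,-2,-170,0],[-7,-2,-180,0],[-7,-2,-180,0],[-7,-2,-180,0],[-7,-2,-180,0]]
  ]
}}

```text
clock: 30.1
eef_pos: [0.5558, 0.1713, 0.1994]
eef_rot: [-3.123, 0.041, 1.65]
wrist_force: [0.6, -0.3, 0.3]
opening: 0.0005
```

```bash
python3 -c "
from h import *
loc()
im=cams.read_camera('scene');cv2.imwrite('pics/s14.png',cv2.resize(im[100:230,220:380,::-1],None,fx=4.5,fy=4.5))
cv2.imwrite('pics/s14f.png',im[:,:,::-1])"
```

```text
t 30.1 tcp mach [ 0.0607 -0.0013  0.1994] F mach [-0.3801 -0.5466  0.2724] yaw [-3.1227  0.0406  1.6504] open 0.0005 q [-0.66  0.59  0.47  1.7  -0.27  0.94 -0.02]
```

View pics/s14.png

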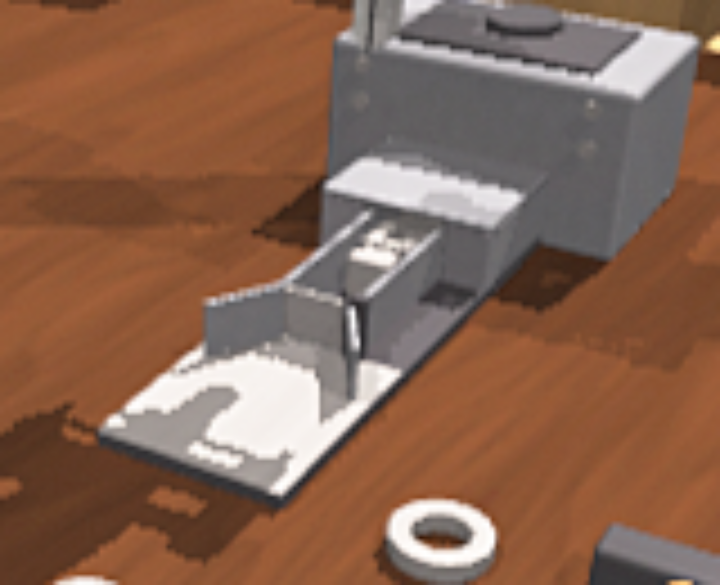

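View pics/s14f.png

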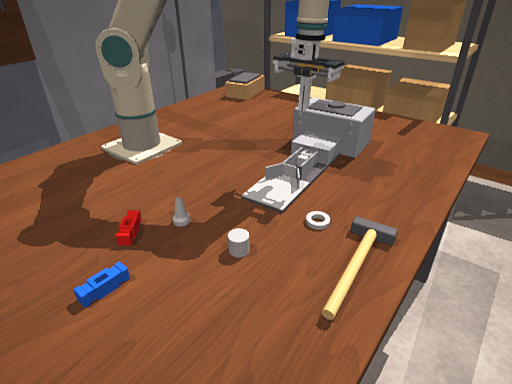

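The flap looks shut (crop (315,320)), and the head lies in the channel running under the hood (crop (385,245)). I check the head's position with an overlay.

```bash
python3 -c "
from h import *
im=cv2.imread('pics/s14f.png')[140:180,270:330];S=12
im=cv2.resize(im,None,fx=S,fy=S,interpolation=cv2.INTER_CUBIC)
def dr(L,c,closed=True):
  q=proj('scene',place(MACH,L));cv2.polylines(im,[np.round((q+.5-[270,140])*S-.5).astype(int)],closed,c,1)
pl=headpoly()
dr(np.c_[pl+[.1215,-.002],np.full(len(pl),.044)],(0,0,255))
dr([(0,-.024,.012),(0,-.024,.048),(0,.022,.048),(0,.022,.012)],(0,255,0))
cv2.imwrite('pics/ov14.png',im)"
```

```text
(no output)
```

View pics/ov14.png

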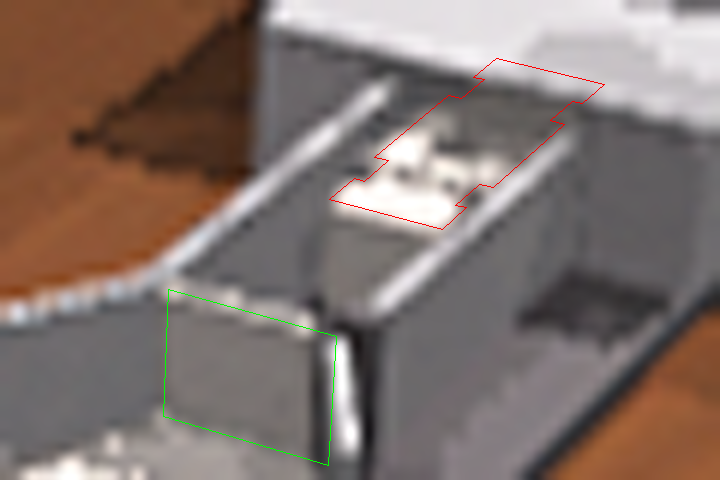

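The overlay fits with the head's centre at x ≈ 0.121 m, flat and lengthwise. The flap is across the mouth and the robot is clear. Handing in.

```bash
python3 -c "
from station import bot
print(bot.sign_off())"
```

```text
the job is handed in; nothing more can be done
None
```

I laid the steel head lengthwise in the tray, pushed it flat through the flap with closed fingers, and pressed it on the hidden stop. Then I lifted the fingers out and handed the job in at about 30 s.

**Stop force:** The wrist read 13.2 N at the end of the press. Friction just before contact was about 4.1 N, so the stop saw roughly 9 N. That is an estimate, as the stop force can't be read directly. The force rose by about 5 N per mm as I pressed, which fits the stop's 4 N/mm and shows it was the stop I was feeling.

**Last picture:** The flap is shut across the mouth. The head is flat and lengthwise with its centre about 121 mm past the mouth and its rear end about 71 mm. The drift, swage, collar and look-alikes appear where they were, and the gripper is clear about 0.2 m above the bench.

**What disagreed:**
- The housing's top edge appears lower in the scene picture than the stated 145 mm, so I left it out of the pose fit.
- The fingers leaned up to 0.04 rad while pushing, and the push took up to about 10 N while the flap bore on the head and fingers.
- The top camera's view of the chute was blocked by the arm while I worked there, so those checks are from the scene camera only.

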